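Cock and fire the spring hammer of a bench shock tester

TASK

Give the circuit board on the shock tester a shock: with your fingers push the spring hammer back by its upright post until its hidden sear catches and the hammer stays back by itself, take your hand off it, then press the trigger plunger down so that the hammer flies home freely. Never push or squeeze any part of the tester with more than 25 N (so push the post rather than grip it, and mind the stiff buffer just behind the catch), and leave the things lying around where they are.

Things in the scene. Friction and masses are not known exactly. Their poses are not given: they have to be found in the camera images.
- tester: bench shock tester, fixed: aluminium plate 250 x 300 x 12 mm. Origin at bench height under the hammer's vertical pivot (hub to 76 mm high); z up, x along the hammer at home; plate from x -50 to 200 mm, y -90 to 210 mm. The fingers may load the tester with at most 25 N, squeezing counted too, so do not grip.
- guard (a point): middle of the top of a grey sheet guard over the hidden sear, 56 mm above the bench (screw heads 58), fixed on the tester, 167 mm from the pivot in the direction 0.97 rad from the tester's x towards y. 60 mm (radially) x 140 mm. The hammer's tip passes under it, the post inside of it.
- anvil (a point): middle of the top of the dark steel anvil that the hammer strikes, 46 mm above the bench, with a small flat green circuit board beside it (parts on it to 54 mm); fixed on the tester at x 132, y -46 mm.
- hammer (a joint): angle of the steel spring hammer about the pivot (rad): 0 at home at the anvil, grows counter-clockwise seen from above as it is cocked. Horizontal bar 165 mm long, 16 mm wide, top 46 mm high; head near its end, top 47 mm. The sear catches at a different angle each time: caught, it rests somewhere from 0.84 to 1.11 rad; not caught, it springs home when let go.
- post (a point): middle of the top of the hammer's upright round steel post, 12 mm thick, from 46 to 100 mm above the bench, 110 mm from the pivot; push it square to the hammer. Spring: 5 N here at home, 9 to 10 N at 1 rad. From 0.19 to 0.08 rad before its resting angle the sear's ramp adds up to 5 N, then fades; it clicks in at the resting angle; 2 mm on a buffer begins, adding 4 N per mm.
- trigger_top (a point): middle of the top of the trigger, a round black plunger 22 mm thick standing 18 mm out of a grey housing just outside the guard, 218 mm from the pivot in the direction 0.97 rad from the tester's x towards y; top 60 mm above the bench at rest. Press it straight down.
- trigger (a joint): how far the trigger is pressed (m): 0 at rest, 0.012 fully down. Starts against about 2 N, bears on the sear too after 0.5 mm; lets a cocked hammer go after about 9 mm at about 7 N. Springs up by itself. It does not move when the hammer catches.
- screwdriver: loose screwdriver lying on the bench beside the tester: leave it alone
- jar: small white closed jar, 44 mm wide, 55 mm high, standing on a free corner of the tester's plate: leave it alone
- parts_tray: black open parts tray 90 x 120 x 30 mm, on the bench beside the tester: leave it alone

How it is judged:
By the outcome, as a careful person would: the job done as asked, in the order asked, and still so for the second after the job is handed in, with the robot touching nothing.
It also fails if it takes over 72 s, if anything falls off the work surface, if the arm or the gripper's body presses on something with over 40 N, if the wrist force passes 120 N, or if a joint passes its speed limit or range.

ROBOT

A 7-joint arm with a two-finger parallel gripper is mounted at the origin on the work surface. World frame = base frame: x ahead of the robot, y to its left, z up, the work surface at z = 0. Lengths are in m, angles in rad, forces in N, time in s.
With the tool pointing down it reaches from about 0.4 to 0.85 m from the base axis. Payload 10.4 kg.
Tool frame: the origin (TCP) lies on the centre line of the jaws, within the pads' length; the fingertips stand r.tip_extent ahead of it and the grasp point (between the pads) lies 8 mm behind it (r.tip_extent is the distance from the TCP to the fingertips, in m); z points along the fingers, y is the direction in which the jaws open and shut (so a half turn about z gives the same grasp; the last joint's range is limited). The gripper opens to 87 mm and grips with 3 to 60 N. Pads are 19 mm wide; open, the fingers measure 117 mm over their backs; the gripper's body (75 mm by 190 mm) begins 51 mm behind the grasp point.
Start: joints at [1.217, 0.332, -0.065, 1.46, 0.022, 1.35, -0.088], TCP at [0.203, -0.591, 0.21] pointing down, gripper open.
Joint ranges: [-2.6, 2.6], [-0.5, 2.12], [-1.47, 1.34], [0.16, 2.42], [-1.27, 4.41], [0.06, 2.06], [-2.6, 2.6]. Speed limits (rad/s): [2.22, 2.22, 2.79, 2.79, 3.14, 3.14, 3.14].

INTERFACE

Orientations are given as a unit quaternion [x, y, z, w].
In Python, from bench import r gives the robot as it stands.
- The arm moves only by the shell command python3 -m jog 'ROWS' [FORCE]. ROWS is JSON, a list of rows, each a list of 7 numbers: the shift along the tool's x, y, z in cm, then the turn, a rotation vector about the tool's x, y, z in rad, then the opening, from -1 (shut) to 1 (fully open). In form: [[tx, ty, tz, wx, wy, wz, jaw], ...]. A call has 1 to 20 rows; each row shifts and turns the commanded pose from where the row before left it, along the tool's axes as they then stand; what a row does not reach is not made up. A row lasts 1/8 s, in which the tool goes at most 62.5 mm and 10.7 degrees, less where a joint would pass 70% of its speed; a pose out of reach is approached as far as the arm can. A call with a gripper value outside its range is refused whole. The fingers move at their own pace and stop on an object; FORCE is the grip in N (left out, the last holds). Time passes only in rows, so rows that do not move let the fingers close. It gives the time, the measured TCP pose, the force and the opening at its end, in the units of the state.
- r.read_state(): the state, without advancing time (a new reading comes with each control period).
- r.camera(name): name is "side" or "top"; returns a dict with "frame" (420x560x3 uint8, red, green, blue), "fx", "fy", "cx", "cy" (pixels), "camera_from_world" (4x4, takes a point from world to camera coordinates). Camera axes: x right, y down, z forward; pixel columns grow to the right and rows downward; lengths in m; the calibration is good to about 2 mm. A picture is of the moment at which its call begins. There is no depth.
- r.close_job(): hands the job in, once; it reports no verdict.
Trained networks look in a picture, given as the dict that the camera call returned (one of the last four; its "shot" number tells which), for a name from the list of things; names that differ only in an ending like _2 or _b are one class to them, and where a whole thing is asked for, a point or a joint stands for the part that bears it (a point fixed in the world has none). Each returns a list of dicts, best first, with "score" (0 to 1); they miss things now and then, are a little off and sometimes report something else, mostly with a low value. They report only what shows in the picture. A call takes as long as a camera call.
- r.search_frame(picture, thing): "rect" ([left, top, right, bottom] in pixels, round what is visible of it).
The state is a dict: "time": time; "joint_positions": joint angles; "joint_vel": joint speeds; "joint_torque": joint torques, N m; "ee_pos": TCP position; "eef_rot": TCP orientation; "ft_force": force on the tool from outside, world axes, zero at the start; "torque": the same for the moment, N m; "width": finger opening in m.
Only numpy, scipy, OpenCV 4.12 (cv2) and the standard library are available. Lean on these libraries where they do the work, as an engineer would, in place of code of your own. Each camera call takes 0.05 s, during which the arm holds its last target.

## Working session

There is one attempt and no reset: what is moved stays moved. The work goes in short steps, Python scripts to look and compute and a shell command to move; the robot and the scene stay as the last step left them, time stands still between calls to the robot, and variables do not carry over. Pictures are saved under pics/ and viewed, and the job is handed in when it is done.

```bash
ls; mkdir -p pics; python3 - <<'E'
from bench import r
import cv2
s=r.read_state()
print({k:(v if not hasattr(v,'round') else v) for k,v in s.items()}, r.tip_extent)
for n in ("side","top"):
    c=r.camera(n); cv2.imwrite(f"pics/{n}0.png",c["frame"][:,:,::-1])
    print(n,c["fx"],c["fy"],c["cx"],c["cy"],c["camera_from_world"])
    for t in ("tester","guard","anvil","hammer","post","trigger_top","trigger","screwdriver","jar","parts_tray"):
        try: print(t,[(d["rect"],round(d["score"],2)) for d in r.search_frame(c,t)][:3])
        except Exception as e: print(t,e)
E
```

```text
pics
{'time': 0.0, 'joint_positions': array([ 1.21742968,  0.3328621 , -0.064709  ,  1.46091646,  0.02160306,
        1.34989707, -0.08846595]), 'joint_vel': array([-7.23277540e-05,  2.58204934e-05,  2.70373432e-05, -2.23561895e-03,
        5.55968133e-04,  1.28703416e-03, -1.05701371e-03]), 'joint_torque': array([ 8.47118408e-04, -6.23258328e+01,  2.51446181e-02, -3.89893162e+01,
       -6.11027679e-02,  3.98796005e-02,  1.45374506e-04]), 'ee_pos': array([ 0.20285082, -0.59074968,  0.20917195]), 'eef_rot': array([ 9.86349840e-01,  1.64661809e-01, -1.45513863e-04, -6.78212191e-04]), 'ft_force': array([-1.12908587,  0.43289275, -0.33195988]), 'torque': array([-0.01283512,  0.00679142, -0.03478343]), 'width': 0.08688017069085091} 0.011
side 400.9428034676188 400.9428034676188 271.64394182970983 204.95392860728134 [[ 0.99789526 -0.0604123  -0.02356689 -0.57778728]
 [-0.05258138 -0.54113582 -0.83928971  0.13459266]
 [ 0.03795054  0.83876241 -0.54317343  0.64569465]
 [ 0.          0.          0.          1.        ]]
tester [([107.8, 209.7, 344.9, 413.3], 0.86), ([157.8, 275.0, 287.7, 336
[... 634 characters left out ...]
]
 [-0.98646292 -0.01533779 -0.16326559  0.60710474]
 [ 0.16303988  0.01497348 -0.98650585  1.0492822 ]
 [ 0.          0.          0.          1.        ]]
tester [([247.3, 164.3, 421.8, 328.9], 0.91)]
guard [([250.6, 162.2, 421.3, 321.7], 0.75), ([340.0, 214.8, 388.1, 294.6], 0.46)]
anvil [([246.3, 159.1, 422.6, 324.7], 0.94)]
hammer [([337.1, 211.8, 390.6, 294.4], 0.69), ([341.3, 133.3, 411.5, 196.2], 0.5)]
post [([340.4, 213.1, 390.0, 296.7], 0.72)]
trigger_top []
trigger [([291.9, 185.9, 302.6, 197.9], 0.48)]
screwdriver [([229.6, 158.7, 271.6, 235.5], 0.62), ([335.8, 210.8, 391.0, 293.3], 0.56)]
jar [([255.0, 247.5, 277.9, 268.9], 0.72)]
parts_tray [([340.1, 134.1, 410.0, 194.4], 0.72)]
```

View pics/side0.png

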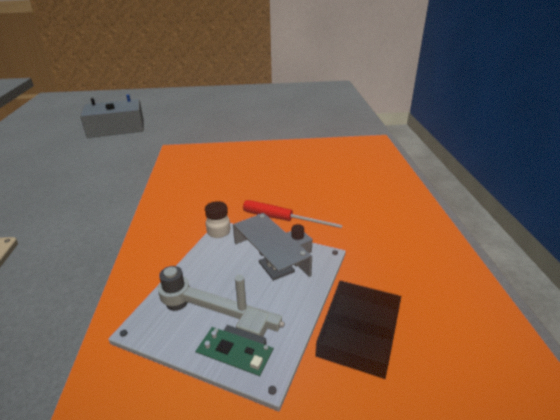

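View pics/top0.png

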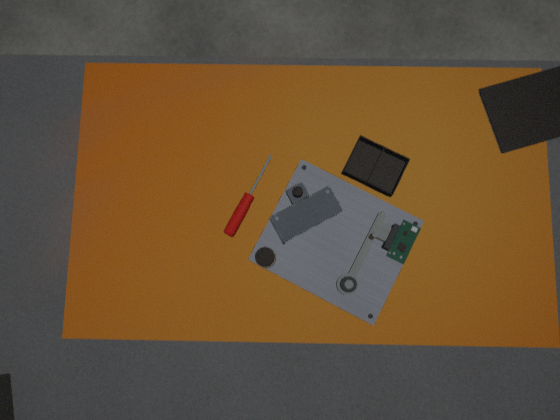

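```bash
python3 - <<'E'
import cv2
a=cv2.imread('pics/side0.png')[190:420,100:410]; cv2.imwrite('pics/side0z.png',cv2.resize(a,None,fx=2.5,fy=2.5,interpolation=cv2.INTER_CUBIC))
a=cv2.imread('pics/top0.png')[150:335,225:430]; cv2.imwrite('pics/top0z.png',cv2.resize(a,None,fx=3.2,fy=3.2,interpolation=cv2.INTER_CUBIC))
E
```

```text
(no output)
```

View pics/side0z.png

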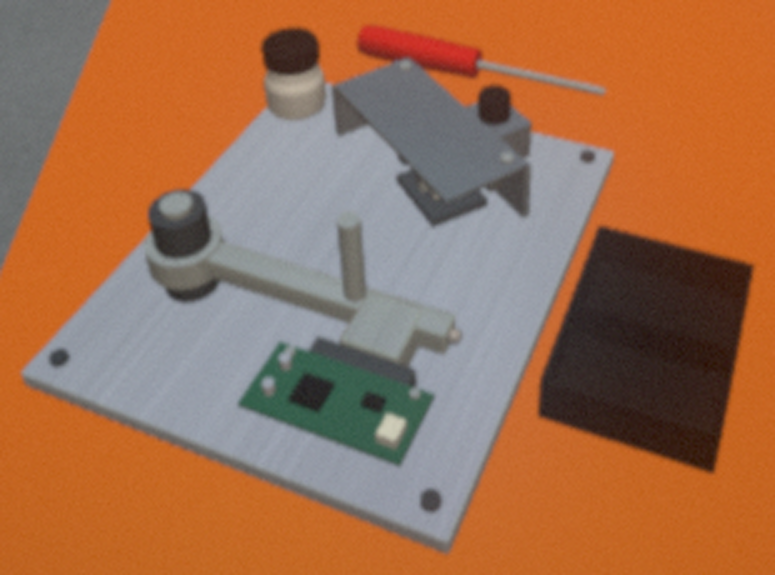

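View pics/top0z.png

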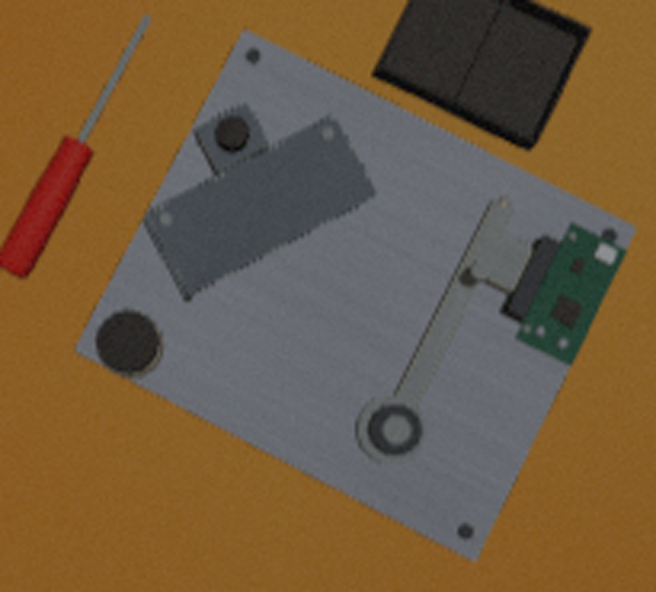

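The side view shows the hub top at about (171,271), the post top at (240,277) and the trigger top at (298,228). In the top view the hub is at (349,284), the post at (372,237) and the trigger at (297,192). The jar stands on the left corner of the plate, the tray lies to the right of the anvil side, and the screwdriver lies beyond. Next I fit the tester pose from both views and check it by triangulation.

```bash
cat > h.py <<'E'
import numpy as np, cv2
from bench import r
from scipy.optimize import least_squares
def proj(c,P):
    T=np.array(c["camera_from_world"]);q=T[:3,:3]@np.asarray(P,float)+T[:3,3]
    return np.array([c["fx"]*q[0]/q[2]+c["cx"],c["fy"]*q[1]/q[2]+c["cy"]])
def tri(cs,ps):
    f=lambda X:np.concatenate([proj(c,X)-p for c,p in zip(cs,ps)])
    s=least_squares(f,[0.5,0,0.05]);return s.x,s.fun
def t2w(pose,p):
    x,y,a=pose;return np.array([x+np.cos(a)*p[0]-np.sin(a)*p[1],y+np.sin(a)*p[0]+np.cos(a)*p[1],p[2]])
E
python3 - <<'E'
from h import *
top=r.camera("top");side=r.camera("side")
Z=lambda p,s,o:np.array(p)/s+np.array(o)
t=lambda *p:Z(p,3.2,(225,150)); s=lambda *p:Z(p,2.5,(100,190))
tr=(.218*np.cos(.97),.218*np.sin(.97),.06)
F=dict(hub=((0,0,.076),t(397,430),s(177,203)),post=((.11,0,.1),t(470,277),s(349,218)),trig=(tr,t(232,133),s(494,95)),
 c1=((.2,-.09,.012),t(635,228),s(449,538)),c2=((.2,.21,.012),t(247,30),s(612,151)),c3=((-.05,.21,.012),t(77,350),None),c4=((-.05,-.09,.012),t(477,560),s(25,375)))
def f(x):
    o=[]
    for k,(p,a,b) in F.items():
        w=t2w(x,p); o.append(proj(top,w)-a)
        if b is not None:o.append(proj(side,w)-b)
    return np.concatenate(o)
S=least_squares(f,[.45,-.1,-.4],loss='soft_l1');print(S.x);print(f(S.x).round(1).reshape(-1,2).tolist())
for k in ('hub','post','trig','c1','c2','c4'):
    p,a,b=F[k];X,e=tri([top,side],[a,b]);print(k,X.round(4),e.round(1),'fit',t2w(S.x,p).round(4))
for n,c in(("top",top),("side",side)):
    im=c["frame"][:,:,::-1].copy();im=cv2.resize(im,None,fx=1.4,fy=1.4)
    for k,(p,a,b) in F.items(): cv2.circle(im,tuple(int(v) for v in proj(c,t2w(S.x,p))*1.4),3,(255,0,255),1)
    cv2.imwrite(f"pics/fit_{n}.png",im)
for n in("jar",):
  for c in(top,side): print([d["rect"] for d in r.search_frame(c,n)][:1])
np.save('pose.npy',S.x)
E
```

```text
[ 0.43407944 -0.07645585 -0.45971709]
[[1.1, -0.7], [-1.3, -1.9], [4.1, -2.8], [-0.4, -0.7], [0.7, -0.7], [-0.5, -1.7], [1.8, -1.3], [-0.1, 0.3], [-0.6, -1.1], [0.3, -1.6], [-0.5, -0.1], [0.8, 0.3], [-2.9, -1.8]]
hub [ 0.434  -0.0745  0.0705] [-0.2 -0.7 -0.5  0.1] fit [ 0.4341 -0.0765  0.076 ]
post [ 0.5312 -0.1179  0.0917] [-0.2 -1.7 -1.1  0.2] fit [ 0.5327 -0.1253  0.1   ]
trig [0.6247 0.0314 0.0552] [ 0.  -0.5 -0.4  0.1] fit [0.6243 0.03   0.06  ]
c1 [ 0.5731 -0.2428  0.0073] [-0.1 -0.9 -0.5  0.1] fit [ 0.5734 -0.2459  0.012 ]
c2 [0.7054 0.0216 0.0095] [ 0.  -0.4 -0.3  0.1] fit [0.7065 0.023  0.012 ]
c4 [ 0.3509 -0.1335  0.0062] [-0.3 -0.6 -0.4  0.1] fit [ 0.3493 -0.1349  0.012 ]
[[255.5, 247.9, 279.1, 266.7]]
[[202.5, 199.7, 229.5, 237.4]]
```

View pics/fit_top.png

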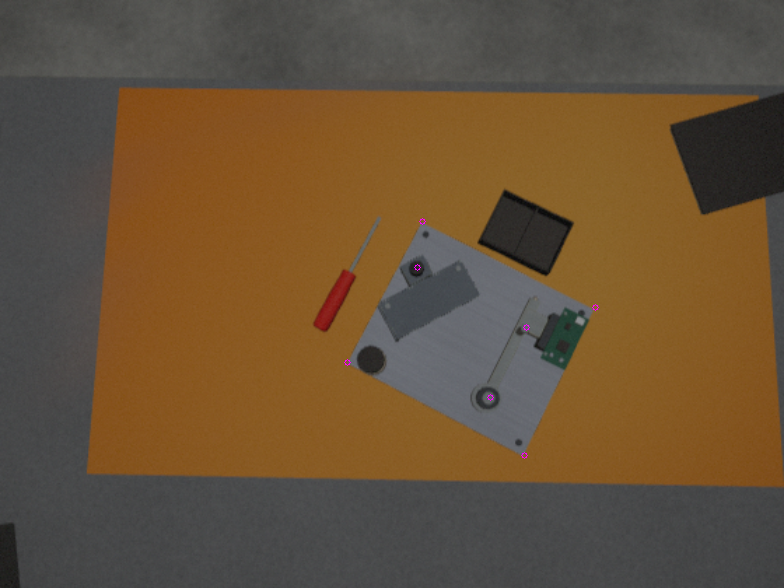

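View pics/fit_side.png

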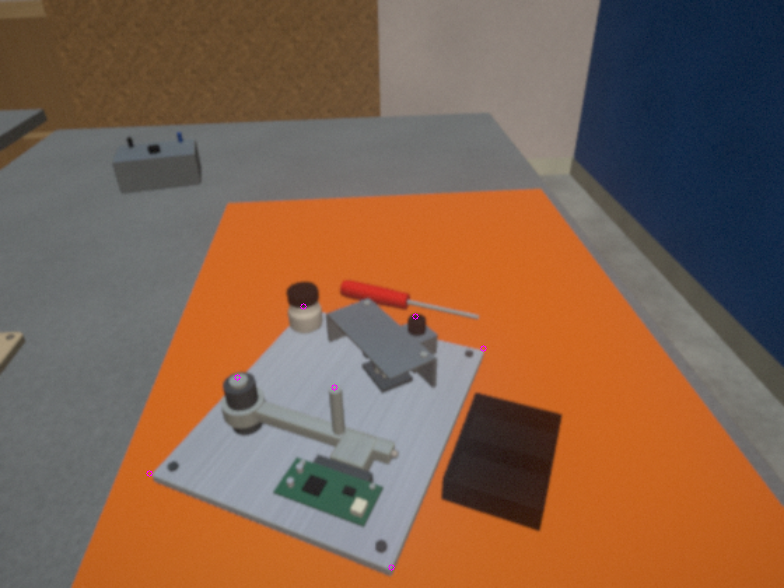

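```bash
python3 - <<'E'
import cv2
a=cv2.imread('pics/top0.png')[200:300,330:430]; cv2.imwrite('pics/top0zz.png',cv2.resize(a,None,fx=6,fy=6,interpolation=cv2.INTER_CUBIC)*1)
E
```

```text
(no output)
```

View pics/top0zz.png

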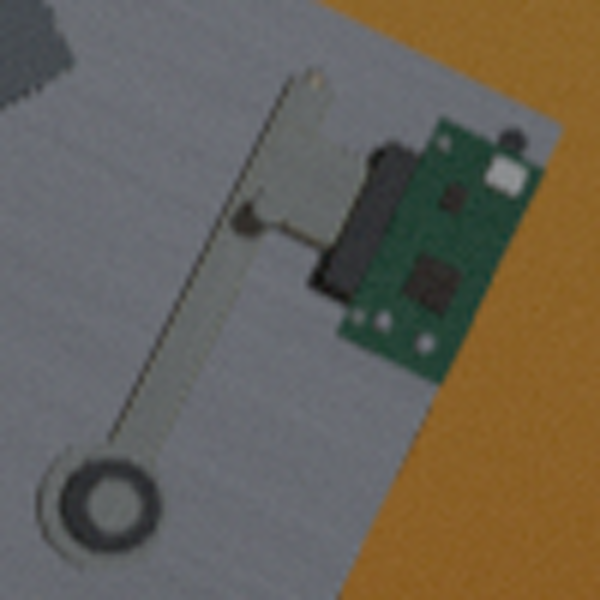

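```bash
python3 - <<'E'
from h import *
pose=np.load('pose.npy')
for n,o,s in(("top",(330,200),6),("side",(150,260),5)):
    c=r.camera(n);T=c["camera_from_world"];T=np.array(T);print(n,-T[:3,:3].T@T[:3,3])
    w=100 if n=="top" else 140
    im=c["frame"][o[1]:o[1]+w,o[0]:o[0]+w,::-1];im=cv2.resize(im,None,fx=s,fy=s,interpolation=cv2.INTER_CUBIC)[:600]
    im=cv2.convertScaleAbs(im,alpha=1.6 if n=="top" else 1.1)
    def P(p): return tuple(int(v) for v in (proj(c,t2w(pose,p))-o+.5)*s)
    for th,col in((0,(255,0,255)),(.05,(0,255,255))):
        R=lambda rr,z:(rr*np.cos(th),rr*np.sin(th),z)
        cv2.line(im,P(R(0,.046)),P(R(.165,.046)),col,1)
        cv2.circle(im,P(R(.11,.1)),4,col,1);cv2.line(im,P(R(.11,.046)),P(R(.11,.1)),col,1)
    cv2.circle(im,P((0,0,.076)),4,(0,255,0),1);cv2.circle(im,P((.132,-.046,.046)),4,(0,255,0),1)
    cv2.imwrite(f"pics/z1_{n}.png",im)
E
```

```text
top [0.42700093 0.03970761 1.13480822]
side [ 0.5591438  -0.50365695  0.45006976]
```

View pics/z1_top.png

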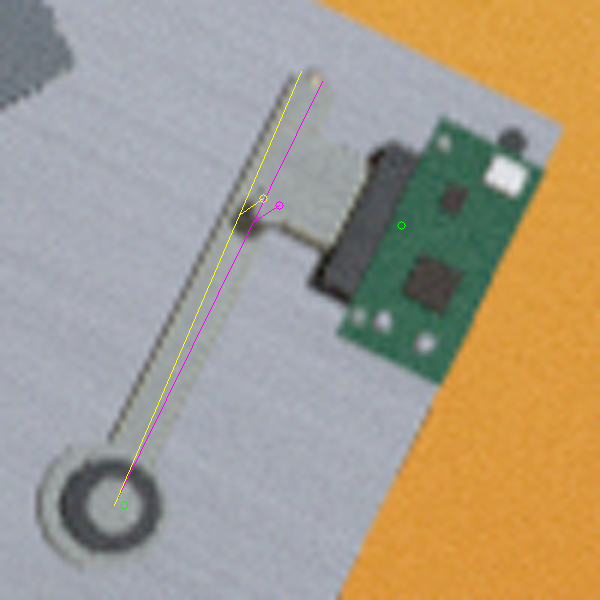

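View pics/z1_side.png

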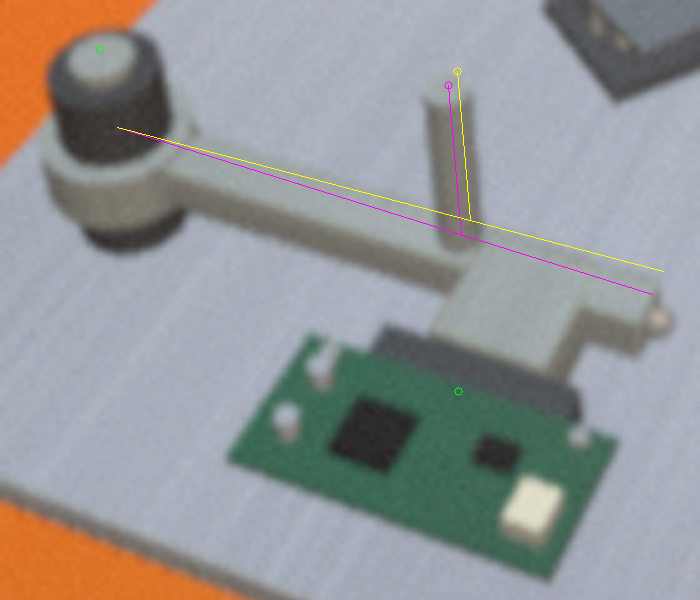

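The dark blob in the top view is the shaded side of the post. Its bright top blends into the hammer head, so the hammer is at 0. I'll refit without that point and work out the approach.

```bash
cat >> h.py <<'E'
from scipy.spatial.transform import Rotation as Rn
def delta(target,yaw=None):
    s=r.read_state();R=Rn.from_quat(s["eef_rot"]);M=R.as_matrix()
    d=M.T@(np.asarray(target)-s["ee_pos"])*100
    y=np.arctan2(M[1,0],M[0,0]);print("t",round(s["time"],2),"tcp",s["ee_pos"].round(4),"yaw",round(y,4),"F",s["ft_force"].round(2),"w",round(s["width"],4))
    print("tool shift cm",d.round(2), "level rotvec tool", end=' ')
    if yaw is not None:
        G=np.array([[np.cos(yaw),np.sin(yaw),0],[np.sin(yaw),-np.cos(yaw),0],[0,0,-1]]).T
        G=np.column_stack([[np.cos(yaw),np.sin(yaw),0],[np.sin(yaw),-np.cos(yaw),0],[0,0,-1]])
        print((R.inv()*Rn.from_matrix(G)).as_rotvec().round(4))
def polar(pose,rad,ang,z): return t2w(pose,(rad*np.cos(ang),rad*np.sin(ang),z))
E
python3 - <<'E'
from h import *
top=r.camera("top");side=r.camera("side")
Z=lambda p,s,o:np.array(p)/s+np.array(o)
t=lambda *p:Z(p,3.2,(225,150)); s=lambda *p:Z(p,2.5,(100,190))
tr=(.218*np.cos(.97),.218*np.sin(.97),.06)
F=[((0,0,.076),t(397,430),s(177,203)),((.11,0,.1),None,s(349,218)),(tr,t(232,133),s(494,95)),
 ((.2,-.09,.012),t(635,228),s(449,538)),((.2,.21,.012),t(247,30),s(612,151)),((-.05,.21,.012),t(77,350),None),((-.05,-.09,.012),t(477,560),s(25,375))]
def f(x):
    o=[]
    for p,a,b in F:
        w=t2w(x[:3],p)
        if a is not None:o.append(proj(top,w)-a-x[3:5])
        if b is not None:o.append(proj(side,w)-b-x[5:7])
    return np.concatenate(o+[x[3:]*.3])
S=least_squares(f,[.434,-.076,-.46,0,0,0,0],loss='soft_l1');print(S.x.round(4));print(f(S.x)[:-4].round(1).reshape(-1,2).tolist())
pose=S.x[:3];np.save('pose.npy',pose)
print("post",t2w(pose,(.11,0,.1)),"trig",t2w(pose,tr))
# pre-push: 40 mm behind post
yaw=pose[2]+np.pi/2
print(yaw);delta(t2w(pose,(.11,-.04,.209)),yaw)
E
```

```text
[ 0.4347 -0.072  -0.4603 -1.4527 -0.9685 -0.2412 -3.5095]
[[0.4, -0.1], [-0.1, -0.6], [0.3, 0.4], [0.1, -0.1], [-0.2, 0.2], [1.3, -0.6], [0.4, 0.1], [-1.1, -0.5], [0.4, 0.3], [-1.1, 0.4], [0.1, 0.9], [-1.3, -1.1]]
post [ 0.53326938 -0.12089028  0.1       ] trig [0.62500337 0.03434217 0.06      ]
1.1105293062887707
t 1.5 tcp [ 0.203  -0.5911  0.21  ] yaw 0.3308 F [ 0.16  0.27 -0.12] w 0.087
tool shift cm [ 43.66 -30.94   0.09] level rotvec tool [ 1.000e-04  0.000e+00 -7.797e-01]
```

```bash
python3 -m jog '[[3.12,-2.21,0,0,0,0,-1],[3.12,-2.21,0,0,0,0,-1],[3.12,-2.21,0,0,0,0,-1],[3.12,-2.21,0,0,0,0,-1],[3.12,-2.21,0,0,0,0,-1],[3.12,-2.21,0,0,0,0,-1],[3.12,-2.21,0,0,0,0,-1],[3.12,-2.21,0,0,0,0,-1],[3.12,-2.21,0,0,0,0,-1],[3.12,-2.21,0,0,0,0,-1],[3.12,-2.21,0,0,0,0,-1],[3.12,-2.21,0,0,0,0,-1],[3.12,-2.21,0,0,0,0,-1],[3.12,-2.21,0,0,0,0,-1],[0,0,0,0,0,-0.156,-1],[0,0,0,0,0,-0.156,-1],[0,0,0,0,0,-0.156,-1],[0,0,0,0,0,-0.156,-1],[0,0,0,0,0,-0.156,-1]]' 20
python3 - <<'E'
from h import *
pose=np.load('pose.npy');yaw=pose[2]+np.pi/2
delta(t2w(pose,(.11,-.04,.083)),yaw)
for n in("side","top"):
    c=r.camera(n);cv2.imwrite(f"pics/a_{n}.png",c["frame"][:,:,::-1])
    s=r.read_state();print(proj(c,s["ee_pos"]),proj(c,s["ee_pos"]-[0,0,.011]))
E
```

```text
time: 3.88
ee_pos: [0.5156, -0.1567, 0.21]
eef_rot: [0.848, 0.529, 0.0, 0.0]
ft_force: [0.8, -0.6, 0.4]
width: 0.0003
t 3.88 tcp [ 0.5156 -0.1567  0.21  ] yaw 1.1159 F [ 0.77 -0.61  0.39] w 0.0003
tool shift cm [-1.00e-02 -1.00e-02  1.27e+01] level rotvec tool [0.0002 0.0001 0.0054]
[215.53924645 220.24166753] [216.57072564 228.72124467]
[403.76447734 237.50564283] [402.46794706 238.07145264]
```

View pics/a_side.png

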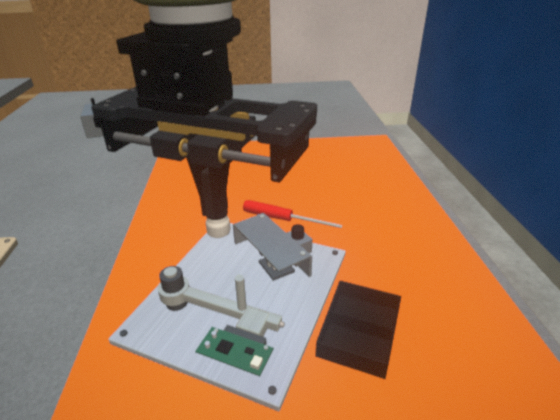

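View pics/a_top.png

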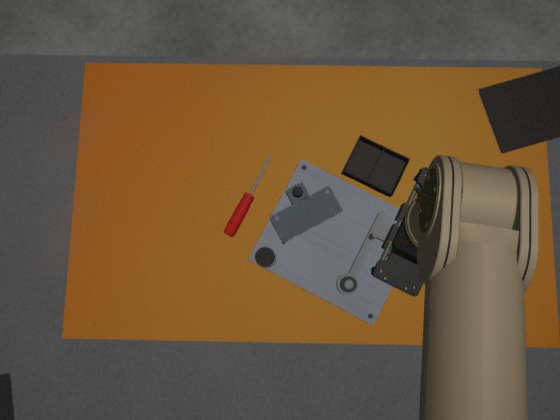

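```bash
python3 - <<'E'
import cv2
a=cv2.imread('pics/a_side.png')[130:250,160:280]; cv2.imwrite('pics/a_sidez.png',cv2.resize(cv2.convertScaleAbs(a,alpha=2),None,fx=5,fy=5,interpolation=cv2.INTER_CUBIC))
E
```

```text
(no output)
```

View pics/a_sidez.png

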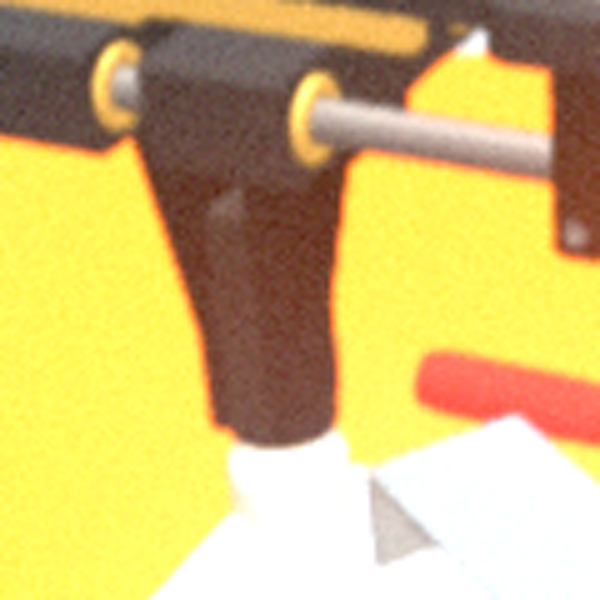

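The fingertips appear at about (214,216), but the projected tip is (217,229). I'll lower partway to a safe height and compare again.

```bash
python3 -m jog '[[0,0,2.25,0,0,0,-1],[0,0,2.25,0,0,0,-1],[0,0,2.25,0,0,0,-1],[0,0,2.25,0,0,0,-1],[0,0,0,0,0,0,-1],[0,0,0,0,0,0,-1]]'
python3 - <<'E'
from h import *
pose=np.load('pose.npy');yaw=pose[2]+np.pi/2
delta(t2w(pose,(.11,-.04,.083)),yaw)
c=r.camera("side");cv2.imwrite(f"pics/b_side.png",c["frame"][:,:,::-1])
s=r.read_state();M=Rn.from_quat(s["eef_rot"]).as_matrix()
a=c["frame"][190:340,130:330,::-1];a=cv2.resize(cv2.convertScaleAbs(a,alpha=1.4),None,fx=4,fy=4,interpolation=cv2.INTER_CUBIC)
for x in(-.0095,.0095):
  for y in(-.015,.015):
    for z in(.011,-.03):
      p=proj(c,s["ee_pos"]+M@[x,y,z]);cv2.circle(a,tuple(int(v) for v in (p-[130,190]+.5)*4),3,(255,0,255) if z>0 else (0,255,0),-1)
cv2.imwrite("pics/b_sidez.png",a)
E
```

```text
time: 4.72
ee_pos: [0.5162, -0.1567, 0.1209]
eef_rot: [0.85, 0.527, 0.0, 0.0]
ft_force: [0.2, 0.3, 0.1]
width: 0.0006
t 4.72 tcp [ 0.5162 -0.1567  0.1209] yaw 1.1092 F [0.22 0.25 0.08] w 0.0006
tool shift cm [-0.03 -0.06  3.79] level rotvec tool [ 0.0011 -0.0002 -0.0013]
```

View pics/b_sidez.png

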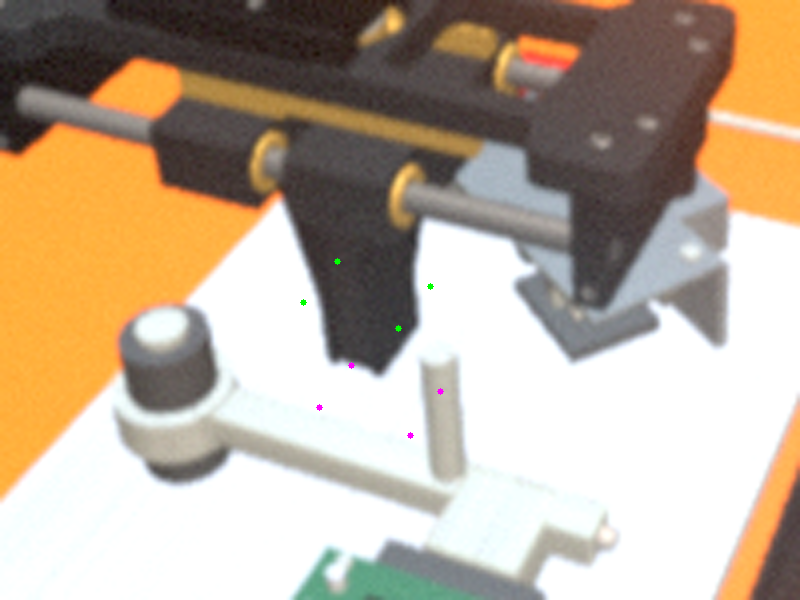

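```bash
python3 - <<'E'
from h import *
s=r.read_state();M=Rn.from_quat(s["eef_rot"]).as_matrix()
for n,o,w,h in(("side",(60,120),250,190),("top",(340,130),150,190)):
    c=r.camera(n);k=3
    a=c["frame"][o[1]:o[1]+h,o[0]:o[0]+w,::-1];a=cv2.resize(cv2.convertScaleAbs(a,alpha=2),None,fx=k,fy=k,interpolation=cv2.INTER_CUBIC)
    for z,col in((-.059,(255,0,255)),(-.1,(0,255,0))):
      q=[tuple(int(v) for v in (proj(c,s["ee_pos"]+M@[x,y,z])-o+.5)*k) for x,y in((-.0375,-.095),(-.0375,.095),(.0375,.095),(.0375,-.095))]
      cv2.polylines(a,[np.array(q)],True,col,1)
    cv2.imwrite(f"pics/c_{n}z.png",a)
E
```

```text
(no output)
```

View pics/c_sidez.png

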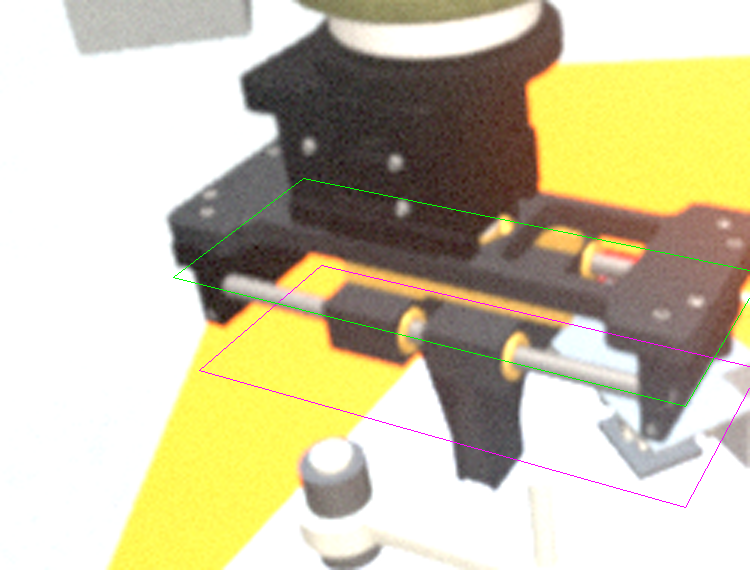

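View pics/c_topz.png

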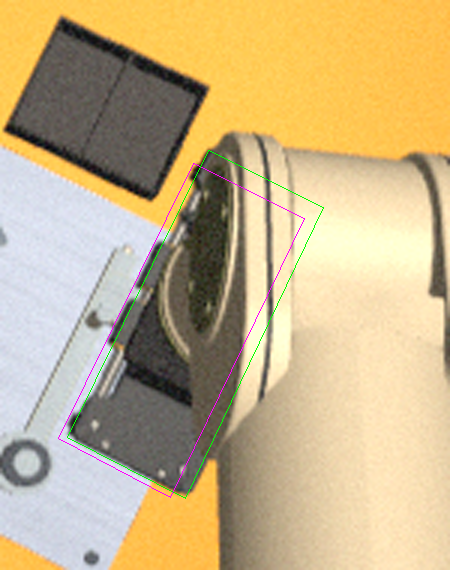

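```bash
python3 - <<'E'
from h import *
top=r.camera("top");side=r.camera("side");s=r.read_state();M=Rn.from_quat(s["eef_rot"]).as_matrix()
for a,b in(((187,497),(170,217)),((182,470),(207,212)),((163,470),(210,194))):
    X,e=tri([top,side],[np.array(a)/3+[340,130],np.array(b)/3+[60,120]]);print(X.round(4),e.round(1),"tool",(M.T@(X-s["ee_pos"])).round(4))
for z in(.11,.12,.13,.135):print(z,proj(side,[*s["ee_pos"][:2],z]))
E
```

```text
[ 0.417  -0.1447  0.2427] [-0.5 -1.4 -0.9  0.1] tool [-0.0332 -0.0939 -0.1221]
[ 0.4297 -0.1428  0.2429] [-0.  -0.1 -0.1  0. ] tool [-0.0258 -0.0833 -0.1224]
[ 0.4288 -0.1322  0.244 ] [ 0.1  0.3  0.2 -0. ] tool [-0.0168 -0.0889 -0.1235]
0.11 [224.2807868  289.51139428]
0.12 [223.53014472 283.31046853]
0.13 [222.76189671 276.9641032 ]
0.135 [222.37097578 273.73477226]
```

```bash
python3 - <<'E'
import cv2
a=cv2.imread('pics/b_side.png')[250:320,190:280]; cv2.imwrite('pics/b_sidezz.png',cv2.resize(a,None,fx=8,fy=8,interpolation=cv2.INTER_CUBIC))
E
```

```text
(no output)
```

View pics/b_sidezz.png

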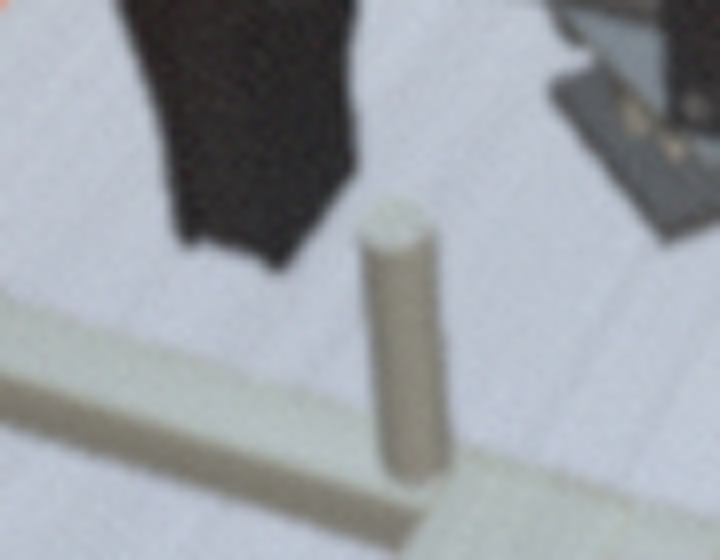

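Top-view plan position agrees with the TCP, but the fingertips look about 20 mm higher than the tip extent implies. A TCP height of 0.074 works either way, since the tip would be between 63 and 85 mm (clear of the guard, still on the post). I'll lower to that.

```bash
python3 -m jog '[[0,0,1.2,0,0,0,-1],[0,0,1.2,0,0,0,-1],[0,0,1.2,0,0,0,-1],[0,0,1.1,0,0,0,-1],[0,0,0,0,0,0,-1]]'
python3 - <<'E'
from h import *
pose=np.load('pose.npy');yaw=pose[2]+np.pi/2
delta(t2w(pose,(.11,-.0155,.074)),yaw)
c=r.camera("side");cv2.imwrite(f"pics/d_side.png",c["frame"][:,:,::-1])
a=c["frame"][220:345,150:310,::-1];a=cv2.resize(a,None,fx=5,fy=5,interpolation=cv2.INTER_CUBIC)[:600]
cv2.imwrite("pics/d_sidez.png",a)
E
```

```text
time: 5.6
ee_pos: [0.515, -0.1564, 0.0718]
eef_rot: [0.85, 0.527, -0.001, -0.001]
ft_force: [-0.4, 0.6, -0.1]
width: 0.0002
t 5.6 tcp [ 0.515  -0.1564  0.0718] yaw 1.111 F [-0.36  0.62 -0.06] w 0.0002
tool shift cm [ 2.44  0.06 -0.22] level rotvec tool [-0.0019  0.0002  0.0004]
```

View pics/d_sidez.png

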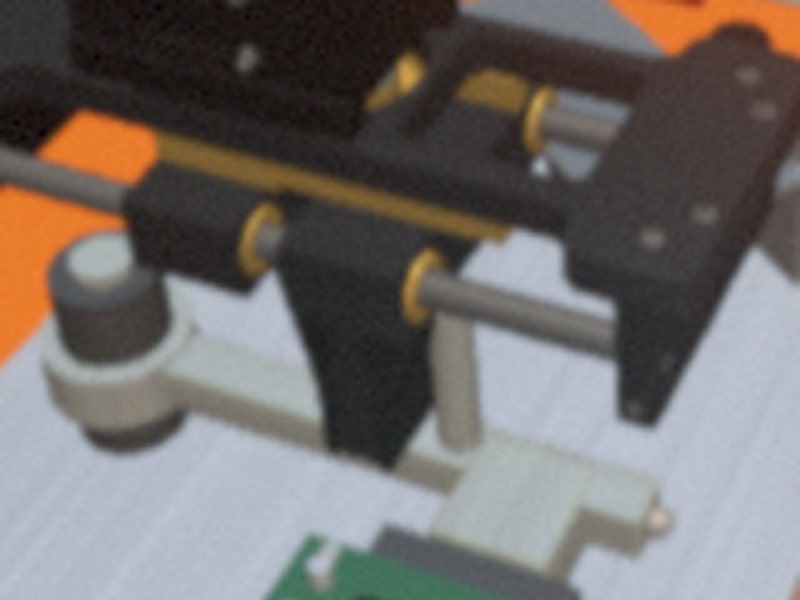

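```bash
python3 -m jog '[[0.6,0,-0.2,0,0,0,-1],[0.6,0.05,0,0,0,0,-1],[0.5,0,0,0,0,0,-1],[0,0,0,0,0,0,-1]]'
python3 -m jog '[[0.2,0,0,0,0,0,-1],[0,0,0,0,0,0,-1]]'
python3 -m jog '[[0.2,0,0,0,0,0,-1],[0,0,0,0,0,0,-1]]'
python3 -m jog '[[0.2,0,0,0,0,0,-1],[0,0,0,0,0,0,-1]]'
```

```text
time: 6.15
ee_pos: [0.5239, -0.141, 0.075]
eef_rot: [0.849, 0.528, 0.0, 0.0]
ft_force: [-0.1, 0.4, -0.4]
width: 0.0002
time: 6.4
ee_pos: [0.5246, -0.1398, 0.0749]
eef_rot: [0.85, 0.527, 0.0, 0.0]
ft_force: [-0.7, 0.5, 0.3]
width: 0.0006
time: 6.65
ee_pos: [0.5251, -0.1388, 0.0749]
eef_rot: [0.85, 0.527, -0.0, 0.0]
ft_force: [-1.6, -2.5, 0.3]
width: 0.0004
time: 6.9
ee_pos: [0.5262, -0.1367, 0.0749]
eef_rot: [0.85, 0.527, -0.0, 0.0]
ft_force: [-2.1, -4.6, 0.8]
width: 0.0005
```

Contact came at TCP (0.525,-0.139), which matches the first fit (pivot y about -0.0755). Now I follow the arc about the pivot.

```bash
python3 -m jog '[[0.55,0.064,0,0,0,-0.05,-1],[0.55,0.064,0,0,0,-0.05,-1],[0.55,0.064,0,0,0,-0.05,-1],[0.55,0.064,0,0,0,-0.05,-1],[0,0,0,0,0,0,-1]]'
cat >> h.py <<'E'
def arc():
    p=np.array([.4345,-.0755,-.4603]);s=r.read_state();M=Rn.from_quat(s["eef_rot"]).as_matrix()
    y=np.arctan2(M[1,0],M[0,0]);d=s["ee_pos"][:2]-p[:2]
    R=np.hypot(*d);phi=np.arctan2(d[1],d[0])-p[2]
    F=s["ft_force"];ax=M[:,0];
    print("t %.2f R %.4f phi+ %.4f (hammer~%.3f) yaw-err %.4f z %.4f Ftan %.1f Frad %.1f Fz %.1f"%(s["time"],R,phi,phi+np.arctan2(.0155,.11),y-p[2]-np.pi/2-(phi+np.arctan2(.0155,.11)),s["ee_pos"][2],F@M[:,0],F@M[:,1],F[2]))
E
python3 -c "from h import *;arc()"
```

```text
time: 7.52
ee_pos: [0.5367, -0.1169, 0.0749]
eef_rot: [0.793, 0.61, -0.0, -0.0]
ft_force: [-2.9, -4.7, 1.6]
width: 0.0005
t 7.53 R 0.1102 phi+ 0.0758 (hammer~0.216) yaw-err -0.0152 z 0.0749 Ftan -5.2 Frad -1.6 Fz 1.6
```

```bash
python3 -m jog '[[0.55,0.08,0,0,0,-0.05,-1],[0.55,0.08,0,0,0,-0.05,-1],[0.55,0.064,0,0,0,-0.05,-1],[0.55,0.064,0,0,0,-0.05,-1],[0.55,0.064,0,0,0,-0.05,-1],[0.55,0.064,0,0,0,-0.05,-1],[0.55,0.064,0,0,0,-0.05,-1],[0,0,0,0,0,0,-1]]'
python3 - <<'E'
from h import *
arc()
for n in("side","top"):
    c=r.camera(n);cv2.imwrite(f"pics/e_{n}.png",cv2.resize(c["frame"][150:345,90:370,::-1],None,fx=2.8,fy=2.8))
E
```

```text
time: 8.52
ee_pos: [0.545, -0.0803, 0.0747]
eef_rot: [0.675, 0.738, -0.001, -0.0]
ft_force: [-4.7, -7.0, 2.9]
width: 0.0003
t 8.53 R 0.1106 phi+ 0.4173 (hammer~0.557) yaw-err -0.0076 z 0.0747 Ftan -6.5 Frad -5.3 Fz 2.9
```

View pics/e_side.png

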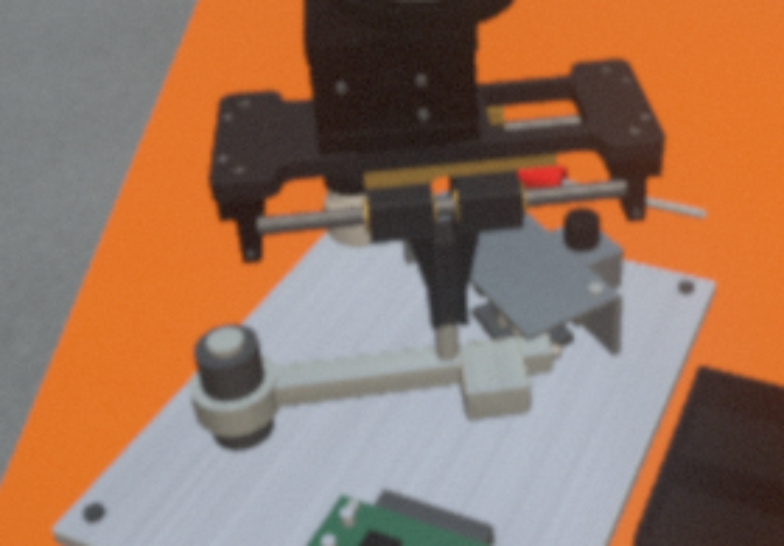

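```bash

python3 -m jog '[[0.275,0.01,0,0,0,-0.025,-1],[0.275,0.01,0,0,0,-0.025,-1],[0,0,0,0,0,0,-1]]' >/dev/null; python3 -c "from h import *;arc()"
python3 -m jog '[[0.275,0.01,0,0,0,-0.025,-1],[0,0,0,0,0,0,-1]]' >/dev/null; python3 -c "from h import *;arc()"
python3 -m jog '[[0.22,0.02,0,0,0,-0.02,-1],[0,0,0,0,0,0,-1]]' >/dev/null; python3 -c "from h import *;arc()"
python3 -m jog '[[0.22,0.02,0,0,0,-0.02,-1],[0,0,0,0,0,0,-1]]' >/dev/null; python3 -c "from h import *;arc()"
python3 -m jog '[[0.22,0.02,0,0,0,-0.02,-1],[0,0,0,0,0,0,-1]]' >/dev/null; python3 -c "from h import *;arc()"
```

```text
t 9.00 R 0.1106 phi+ 0.4638 (hammer~0.604) yaw-err -0.0049 z 0.0748 Ftan -7.6 Frad -3.8 Fz 0.6
t 9.25 R 0.1106 phi+ 0.4881 (hammer~0.628) yaw-err -0.0044 z 0.0748 Ftan -7.6 Frad -3.7 Fz -0.1
t 9.50 R 0.1106 phi+ 0.5075 (hammer~0.647) yaw-err -0.0038 z 0.0749 Ftan -6.4 Frad -1.6 Fz 0.3
t 9.75 R 0.1106 phi+ 0.5270 (hammer~0.667) yaw-err -0.0035 z 0.0749 Ftan -6.8 Frad -2.3 Fz -0.8
t 10.00 R 0.1106 phi+ 0.5469 (hammer~0.687) yaw-err -0.0034 z 0.0749 Ftan -7.4 Frad -0.9 Fz -0.3
```

```bash

python3 -m jog '[[0.22,0.028,0,0,0,-0.02,-1],[0,0,0,0,0,0,-1]]' >/dev/null; python3 -c "from h import *;arc()"
python3 -m jog '[[0.22,0.028,0,0,0,-0.02,-1],[0,0,0,0,0,0,-1]]' >/dev/null; python3 -c "from h import *;arc()"
python3 -m jog '[[0.22,0.028,0,0,0,-0.02,-1],[0,0,0,0,0,0,-1]]' >/dev/null; python3 -c "from h import *;arc()"
python3 -m jog '[[0.22,0.028,0,0,0,-0.02,-1],[0,0,0,0,0,0,-1]]' >/dev/null; python3 -c "from h import *;arc()"
python3 -m jog '[[0.22,0.028,0,0,0,-0.02,-1],[0,0,0,0,0,0,-1]]' >/dev/null; python3 -c "from h import *;arc()"
```

```text
t 10.25 R 0.1106 phi+ 0.5669 (hammer~0.707) yaw-err -0.0033 z 0.0749 Ftan -7.4 Frad -1.6 Fz -0.3
t 10.50 R 0.1106 phi+ 0.5864 (hammer~0.726) yaw-err -0.0029 z 0.0749 Ftan -8.3 Frad -1.6 Fz -1.7
t 10.75 R 0.1106 phi+ 0.6050 (hammer~0.745) yaw-err -0.0016 z 0.0749 Ftan -6.8 Frad -1.2 Fz -1.6
t 11.00 R 0.1107 phi+ 0.6174 (hammer~0.757) yaw-err 0.0053 z 0.0749 Ftan -10.6 Frad -2.0 Fz -2.1
t 11.25 R 0.1107 phi+ 0.6377 (hammer~0.778) yaw-err 0.0050 z 0.0749 Ftan -10.3 Frad -2.3 Fz -1.7
```

```bash

python3 -m jog '[[0.22,0.028,0,0,0,-0.02,-1],[0,0,0,0,0,0,-1]]' >/dev/null; python3 -c "from h import *;arc()"
python3 -m jog '[[0.22,0.028,0,0,0,-0.02,-1],[0,0,0,0,0,0,-1]]' >/dev/null; python3 -c "from h import *;arc()"
python3 -m jog '[[0.16,0.02,0,0,0,-0.015,-1],[0,0,0,0,0,0,-1]]' >/dev/null; python3 -c "from h import *;arc()"
python3 -m jog '[[0.16,0.02,0,0,0,-0.015,-1],[0,0,0,0,0,0,-1]]' >/dev/null; python3 -c "from h import *;arc()"
python3 -m jog '[[0.16,0.02,0,0,0,-0.015,-1],[0,0,0,0,0,0,-1]]' >/dev/null; python3 -c "from h import *;arc()"
```

```text
t 11.50 R 0.1106 phi+ 0.6552 (hammer~0.795) yaw-err 0.0073 z 0.0749 Ftan -10.9 Frad -1.9 Fz -3.0
t 11.75 R 0.1107 phi+ 0.6751 (hammer~0.815) yaw-err 0.0074 z 0.0750 Ftan -10.8 Frad -2.0 Fz -2.1
t 12.00 R 0.1107 phi+ 0.6875 (hammer~0.827) yaw-err 0.0098 z 0.0749 Ftan -12.0 Frad -1.6 Fz -2.1
t 12.25 R 0.1107 phi+ 0.7018 (hammer~0.842) yaw-err 0.0104 z 0.0750 Ftan -12.1 Frad -2.0 Fz -2.8
t 12.50 R 0.1107 phi+ 0.7182 (hammer~0.858) yaw-err 0.0091 z 0.0750 Ftan -11.1 Frad -1.9 Fz -3.7
```

```bash

python3 -m jog '[[0.16,0.02,0,0,0,-0.015,-1],[0,0,0,0,0,0,-1]]' >/dev/null; python3 -c "from h import *;arc()"
python3 -m jog '[[0.16,0.02,0,0,0,-0.015,-1],[0,0,0,0,0,0,-1]]' >/dev/null; python3 -c "from h import *;arc()"
python3 -m jog '[[0.11,0.014,0,0,0,-0.01,-1],[0,0,0,0,0,0,-1]]' >/dev/null; python3 -c "from h import *;arc()"
python3 -m jog '[[0.11,0.014,0,0,0,-0.01,-1],[0,0,0,0,0,0,-1]]' >/dev/null; python3 -c "from h import *;arc()"
python3 -m jog '[[0.11,0.014,0,0,0,-0.01,-1],[0,0,0,0,0,0,-1]]' >/dev/null; python3 -c "from h import *;arc()"
```

```text
t 12.75 R 0.1107 phi+ 0.7362 (hammer~0.876) yaw-err 0.0065 z 0.0750 Ftan -9.7 Frad -2.0 Fz -3.0
t 13.00 R 0.1107 phi+ 0.7491 (hammer~0.889) yaw-err 0.0085 z 0.0750 Ftan -10.4 Frad -2.2 Fz -2.6
t 13.25 R 0.1107 phi+ 0.7597 (hammer~0.900) yaw-err 0.0078 z 0.0750 Ftan -10.8 Frad -1.8 Fz -2.8
t 13.50 R 0.1107 phi+ 0.7795 (hammer~0.919) yaw-err -0.0013 z 0.0749 Ftan -5.6 Frad -2.4 Fz -1.6
t 13.75 R 0.1107 phi+ 0.7864 (hammer~0.926) yaw-err 0.0017 z 0.0749 Ftan -8.2 Frad -2.4 Fz -2.7
```

```bash

python3 -m jog '[[0.11,0.014,0,0,0,-0.01,-1],[0,0,0,0,0,0,-1]]' >/dev/null; python3 -c "from h import *;arc()"
python3 -m jog '[[0.11,0.014,0,0,0,-0.01,-1],[0,0,0,0,0,0,-1]]' >/dev/null; python3 -c "from h import *;arc()"
python3 -m jog '[[0.11,0.014,0,0,0,-0.01,-1],[0,0,0,0,0,0,-1]]' >/dev/null; python3 -c "from h import *;arc()"
```

```text
t 14.00 R 0.1107 phi+ 0.7959 (hammer~0.936) yaw-err 0.0022 z 0.0749 Ftan -8.2 Frad -1.3 Fz -3.5
t 14.25 R 0.1107 phi+ 0.8052 (hammer~0.945) yaw-err 0.0027 z 0.0749 Ftan -8.9 Frad -3.1 Fz -1.7
t 14.50 R 0.1107 phi+ 0.8107 (hammer~0.951) yaw-err 0.0070 z 0.0750 Ftan -10.5 Frad -2.2 Fz -3.3
```

```bash

python3 -m jog '[[0.1,0.014,0,0,0,-0.01,-1],[0,0,0,0,0,0,-1]]' >/dev/null; python3 -c "from h import *;arc()"
python3 -m jog '[[0.05,0.007,0,0,0,-0.005,-1],[0,0,0,0,0,0,-1]]' >/dev/null; python3 -c "from h import *;arc()"
```

```text
t 14.75 R 0.1108 phi+ 0.8156 (hammer~0.956) yaw-err 0.0118 z 0.0750 Ftan -11.5 Frad -1.6 Fz -4.5
t 15.00 R 0.1108 phi+ 0.8176 (hammer~0.958) yaw-err 0.0145 z 0.0750 Ftan -12.9 Frad -2.2 Fz -4.0
```

The force profile shows a ramp peak at about 0.85 rad, a fade, then a steep rise past 0.947 that looks like the buffer. That implies a catch at about 0.93 rad. I'll back off gently to see if the load drops.

```bash

python3 -m jog '[[-0.2,-0.02,0,0,0,0.02,-1],[0,0,0,0,0,0,-1]]' >/dev/null; python3 -c "from h import *;arc()"
python3 -m jog '[[-0.2,-0.02,0,0,0,0.02,-1],[0,0,0,0,0,0,-1]]' >/dev/null; python3 -c "from h import *;arc()"
python3 -m jog '[[-0.2,-0.02,0,0,0,0.02,-1],[0,0,0,0,0,0,-1]]' >/dev/null; python3 -c "from h import *;arc()"
python3 -m jog '[[-0.2,-0.02,0,0,0,0.02,-1],[0,0,0,0,0,0,-1]]' >/dev/null; python3 -c "from h import *;arc()"
```

```text
t 15.25 R 0.1107 phi+ 0.8073 (hammer~0.947) yaw-err 0.0048 z 0.0749 Ftan -9.5 Frad -2.9 Fz -2.9
t 15.50 R 0.1107 phi+ 0.7906 (hammer~0.931) yaw-err 0.0017 z 0.0749 Ftan -8.0 Frad -3.9 Fz -2.3
t 15.75 R 0.1108 phi+ 0.7840 (hammer~0.924) yaw-err -0.0103 z 0.0749 Ftan -6.4 Frad -2.9 Fz -1.2
t 16.00 R 0.1115 phi+ 0.7794 (hammer~0.919) yaw-err -0.0242 z 0.0750 Ftan -0.7 Frad -0.8 Fz -0.6
```

The load vanished at about 0.92 rad, so the sear has caught. I'll back clear, raise and look.

```bash

python3 -m jog '[[-0.6,0,0,0,0,0,-1],[-0.7,0,0,0,0,0,-1],[-0.7,0,0,0,0,0,-1],[0,0,-1.5,0,0,0,-1],[0,0,-2,0,0,0,-1],[0,0,-2,0,0,0,-1],[0,0,0,0,0,0,-1]]'
python3 - <<'E'
from h import *
pose=np.array([.4345,-.0755,-.4603])
s=r.read_state();M=Rn.from_quat(s["eef_rot"]).as_matrix();print("yaw",np.arctan2(M[1,0],M[0,0]))
delta(polar(pose,.2185,.97,.12),pose[2]+.97)
for n in("side","top"):
    c=r.camera(n);cv2.imwrite(f"pics/f_{n}.png",cv2.resize(c["frame"][150:365,90:420,::-1],None,fx=2.4,fy=2.4))
E
```

```text
time: 16.88
ee_pos: [0.55, -0.0592, 0.1325]
eef_rot: [0.538, 0.843, 0.001, 0.002]
ft_force: [-0.4, -0.5, -0.4]
width: 0.0006
yaw 2.0059702630874545
t 16.88 tcp [ 0.55   -0.0592  0.1325] yaw 2.006 F [-0.39 -0.47 -0.41] w 0.0006
tool shift cm [ 5.02 10.62  1.27] level rotvec tool [ 4.4000e-03 -2.0000e-04  1.4963e+00]
```

View pics/f_side.png

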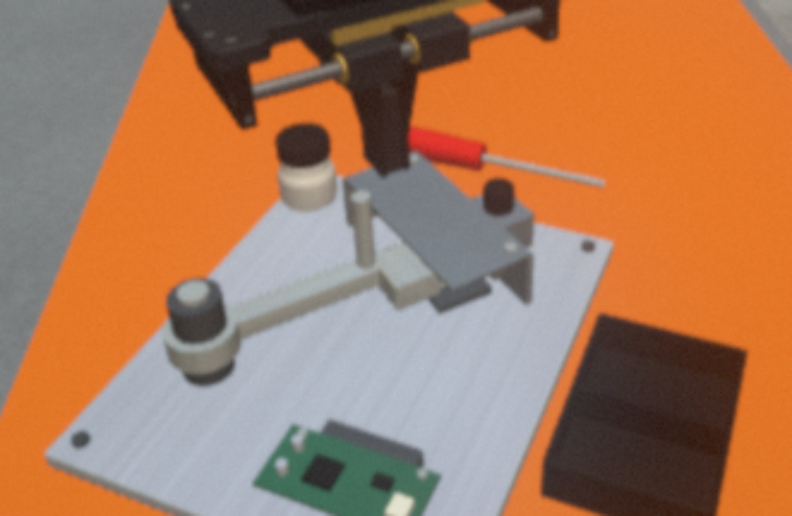

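View pics/f_top.png

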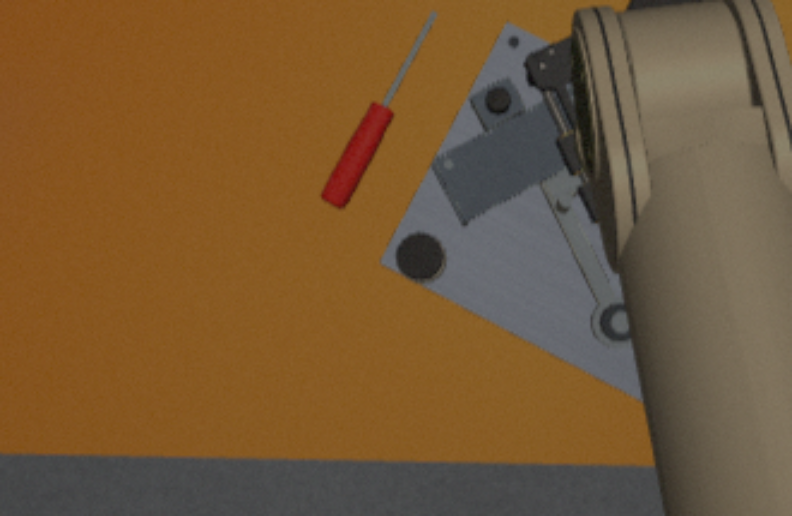

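The hammer stays cocked by itself: the post stands at (362,200) in the side crop with the fingers clear above it. Next I move over the trigger.

```bash

python3 -m jog '[[0.5,1.06,0,0,0,0,-1],[1.0,2.12,0,0,0,0,-1],[1.0,2.12,0,0,0,0,-1],[1.0,2.12,0,0,0,0,-1],[1.0,2.12,0,0,0,0,-1],[0.52,1.08,0,0,0,0,-1],[0,0,0,0,0,0.166,-1],[0,0,0,0,0,0.166,-1],[0,0,0,0,0,0.166,-1],[0,0,0,0,0,0.166,-1],[0,0,0,0,0,0.166,-1],[0,0,0,0,0,0.166,-1],[0,0,0,0,0,0.166,-1],[0,0,0,0,0,0.166,-1],[0,0,0,0,0,0.168,-1],[0,0,0,0,0,0,-1],[0,0,0,0,0,0,-1]]'
python3 - <<'E'
from h import *
pose=np.array([.4345,-.0755,-.4603])
delta(polar(pose,.2185,.97,.1),pose[2]+.97)
c=r.camera("side");cv2.imwrite(f"pics/g_side.png",cv2.resize(c["frame"][150:345,150:400,::-1],None,fx=3,fy=3))
s=r.read_state();print([proj(c,s["ee_pos"]-[0,0,z]) for z in(-.011,0,.011)],proj(c,polar(pose,.218,.97,.06)))
E
```

```text
time: 19.1
ee_pos: [0.6238, 0.031, 0.1297]
eef_rot: [0.967, 0.254, -0.0, 0.0]
ft_force: [-0.4, -0.1, -0.1]
width: 0.0007
t 19.1 tcp [0.6238 0.031  0.1297] yaw 0.5136 F [-0.42 -0.14 -0.14] w 0.0007
tool shift cm [0.13 0.06 2.97] level rotvec tool [-0.      0.0004  0.0039]
[array([297.2205743 , 183.50171794]), array([297.14235194, 189.63053505]), array([297.0656113, 195.6432579])] [297.30196735 225.93597477]
```

View pics/g_side.png

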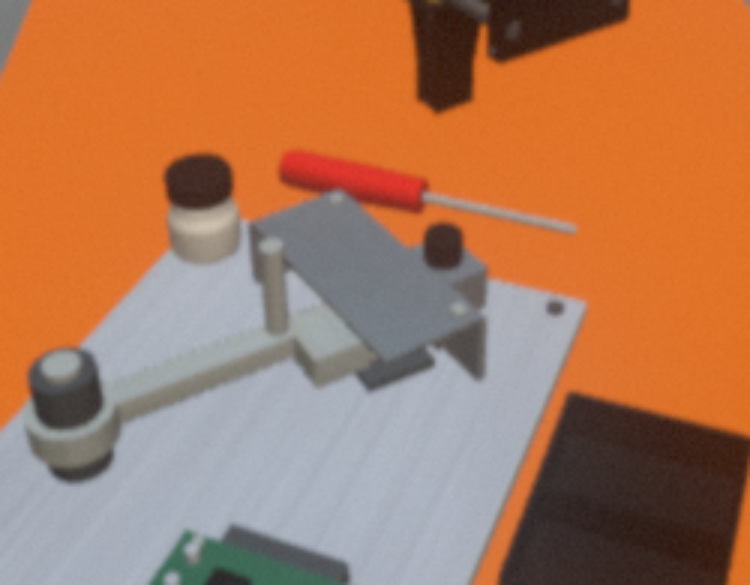

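The tips are at (297,185), directly above the plunger at (297,227). They again look about 20 mm higher than the model says, so I'll go down in force-guarded steps.

```bash

python3 -m jog '[[0.13,0.06,1,0,0,0,-1],[0,0,1,0,0,0,-1],[0,0,1,0,0,0,-1],[0,0,1,0,0,0,-1],[0,0,0,0,0,0,-1]]'
for i in 1; do python3 -m jog '[[0,0,0.5,0,0,0,-1],[0,0,0,0,0,0,-1]]'; done
python3 - <<'E'
from h import *
pose=np.array([.4345,-.0755,-.4603])
delta(polar(pose,.2185,.97,.06),pose[2]+.97)
c=r.camera("side");cv2.imwrite(f"pics/h_side.png",cv2.resize(c["frame"][150:300,220:380,::-1],None,fx=4,fy=4))
E
```

```text
time: 19.77
ee_pos: [0.6246, 0.031, 0.0888]
eef_rot: [0.968, 0.252, -0.001, -0.0]
ft_force: [0.2, 1.2, -0.0]
width: 0.0009
time: 20.02
ee_pos: [0.6252, 0.0311, 0.0848]
eef_rot: [0.968, 0.252, -0.0, 0.0]
ft_force: [-0.8, 0.2, 0.2]
width: 0.0005
t 20.02 tcp [0.6252 0.0311 0.0848] yaw 0.5099 F [-0.79  0.23  0.21] w 0.0005
tool shift cm [ 0.   -0.01  2.48] level rotvec tool [0.0001 0.0001 0.0002]
```

View pics/h_side.png

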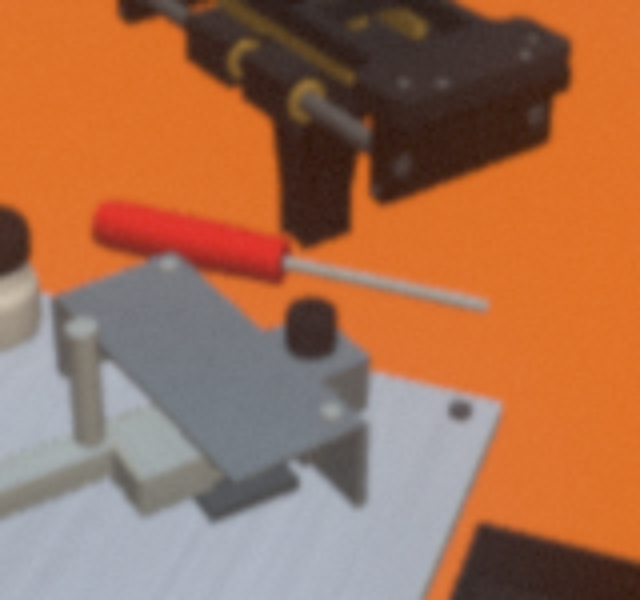

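```bash

python3 -m jog '[[0,0,0.4,0,0,0,-1],[0,0,0.4,0,0,0,-1],[0,0,0,0,0,0,-1]]'|egrep 'pos|force'
python3 -m jog '[[0,0,0.3,0,0,0,-1],[0,0,0,0,0,0,-1]]'|egrep 'pos|force'
python3 -m jog '[[0,0,0.2,0,0,0,-1],[0,0,0,0,0,0,-1]]'|egrep 'pos|force'
python3 -m jog '[[0,0,0.2,0,0,0,-1],[0,0,0,0,0,0,-1]]'|egrep 'pos|force'
```

```text
ee_pos: [0.625, 0.031, 0.0764]
ft_force: [0.7, 0.3, -0.5]
ee_pos: [0.6252, 0.031, 0.0737]
ft_force: [-0.6, 0.4, -0.5]
ee_pos: [0.6252, 0.031, 0.0718]
ft_force: [0.3, 0.4, 0.6]
ee_pos: [0.6252, 0.031, 0.0698]
ft_force: [-0.1, 0.1, 0.3]
```

```bash

for i in 1 2 3; do :; done
python3 -m jog '[[0,0,0.2,0,0,0,-1],[0,0,0,0,0,0,-1]]'|egrep 'pos|force'
python3 -m jog '[[0,0,0.2,0,0,0,-1],[0,0,0,0,0,0,-1]]'|egrep 'pos|force'
python3 -m jog '[[0,0,0.2,0,0,0,-1],[0,0,0,0,0,0,-1]]'|egrep 'pos|force'
python3 - <<'E'
from h import *
c=r.camera("side");cv2.imwrite(f"pics/i_side.png",cv2.resize(c["frame"][150:300,220:380,::-1],None,fx=4,fy=4))
c=r.camera("top");cv2.imwrite(f"pics/i_top.png",cv2.resize(c["frame"][140:290,240:400,::-1],None,fx=4,fy=4))
E
```

```text
ee_pos: [0.6252, 0.031, 0.0677]
ft_force: [0.3, 0.1, 0.4]
ee_pos: [0.6252, 0.0311, 0.0657]
ft_force: [0.3, -0.5, 0.3]
ee_pos: [0.6252, 0.031, 0.0637]
ft_force: [-0.6, 0.1, -0.0]
```

View pics/i_side.png

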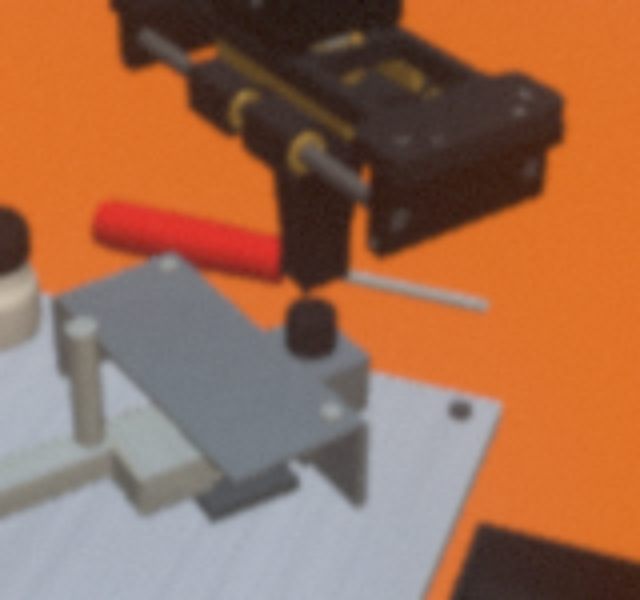

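View pics/i_top.png

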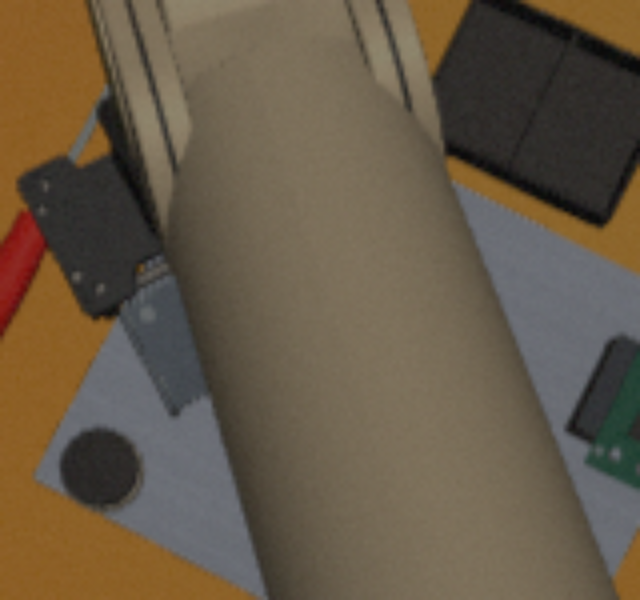

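The tip is still about 14 mm above the plunger in the picture and there is no contact force, so the visual height was right. I keep going down.

```bash

python3 -m jog '[[0,0,0.3,0,0,0,-1],[0,0,0.3,0,0,0,-1],[0,0,0,0,0,0,-1]]'|egrep 'pos|force'
python3 -m jog '[[0,0,0.2,0,0,0,-1],[0,0,0,0,0,0,-1]]'|egrep 'pos|force'
python3 -m jog '[[0,0,0.2,0,0,0,-1],[0,0,0,0,0,0,-1]]'|egrep 'pos|force'
python3 -m jog '[[0,0,0.2,0,0,0,-1],[0,0,0,0,0,0,-1]]'|egrep 'pos|force'
```

```text
ee_pos: [0.625, 0.031, 0.0575]
ft_force: [0.4, -0.2, 0.2]
ee_pos: [0.6252, 0.0311, 0.0558]
ft_force: [0.1, -1.0, -0.3]
ee_pos: [0.6252, 0.031, 0.0537]
ft_force: [0.3, -1.2, 0.6]
ee_pos: [0.6252, 0.0311, 0.0518]
ft_force: [0.2, -0.2, 0.5]
```

```bash

python3 -m jog '[[0,0,0.15,0,0,0,-1],[0,0,0,0,0,0,-1]]'|egrep 'pos|force'
python3 -m jog '[[0,0,0.15,0,0,0,-1],[0,0,0,0,0,0,-1]]'|egrep 'pos|force'
python3 -m jog '[[0,0,0.15,0,0,0,-1],[0,0,0,0,0,0,-1]]'|egrep 'pos|force'
python3 - <<'E'
from h import *
c=r.camera("side");cv2.imwrite(f"pics/j_side.png",cv2.resize(c["frame"][150:300,220:380,::-1],None,fx=4,fy=4))
E
```

```text
ee_pos: [0.6252, 0.031, 0.0503]
ft_force: [-0.4, 0.4, 0.1]
ee_pos: [0.6252, 0.0311, 0.0488]
ft_force: [-0.0, -1.2, 0.6]
ee_pos: [0.6254, 0.0311, 0.0475]
ft_force: [0.6, 0.3, 1.2]
```

View pics/j_side.png

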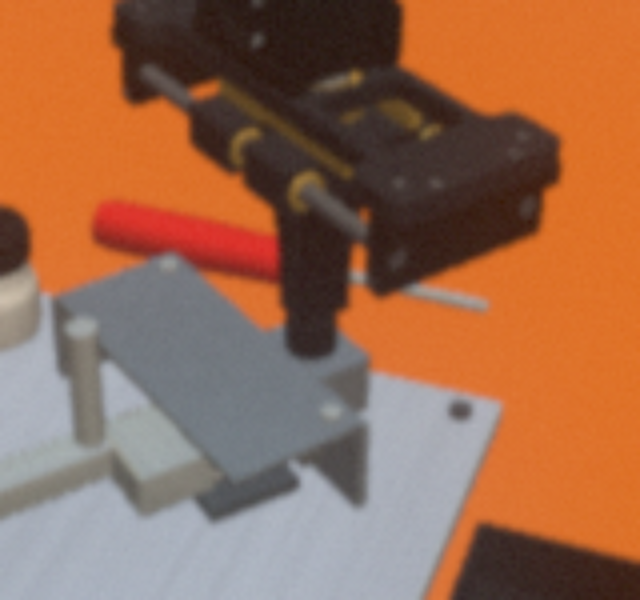

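The tip is on the plunger, centred. Now I press.

```bash

python3 -m jog '[[0,0,0.2,0,0,0,-1],[0,0,0,0,0,0,-1]]'|egrep 'pos|force'
python3 -m jog '[[0,0,0.2,0,0,0,-1],[0,0,0,0,0,0,-1]]'|egrep 'pos|force'
python3 -m jog '[[0,0,0.2,0,0,0,-1],[0,0,0,0,0,0,-1]]'|egrep 'pos|force'
python3 -m jog '[[0,0,0.15,0,0,0,-1],[0,0,0,0,0,0,-1]]'|egrep 'pos|force'
```

```text
ee_pos: [0.6255, 0.0311, 0.0458]
ft_force: [-1.0, -0.3, 4.7]
ee_pos: [0.6255, 0.0311, 0.0439]
ft_force: [-1.7, 0.1, 4.6]
ee_pos: [0.6254, 0.0311, 0.0415]
ft_force: [0.8, -0.5, 2.5]
ee_pos: [0.6255, 0.0311, 0.0401]
ft_force: [-0.7, 0.2, 6.3]
```

```bash

python3 -m jog '[[0,0,0.12,0,0,0,-1],[0,0,0,0,0,0,-1]]'|egrep 'pos|force'
python3 -m jog '[[0,0,0.1,0,0,0,-1],[0,0,0,0,0,0,-1]]'|egrep 'pos|force'
python3 - <<'E'
from h import *
c=r.camera("side");cv2.imwrite(f"pics/k_side.png",cv2.resize(c["frame"][150:370,90:400,::-1],None,fx=2.5,fy=2.5))
E
```

```text
ee_pos: [0.6255, 0.0311, 0.0391]
ft_force: [-1.9, -0.2, 6.2]
ee_pos: [0.6255, 0.0311, 0.0382]
ft_force: [-2.1, -1.1, 6.6]
```

View pics/k_side.png

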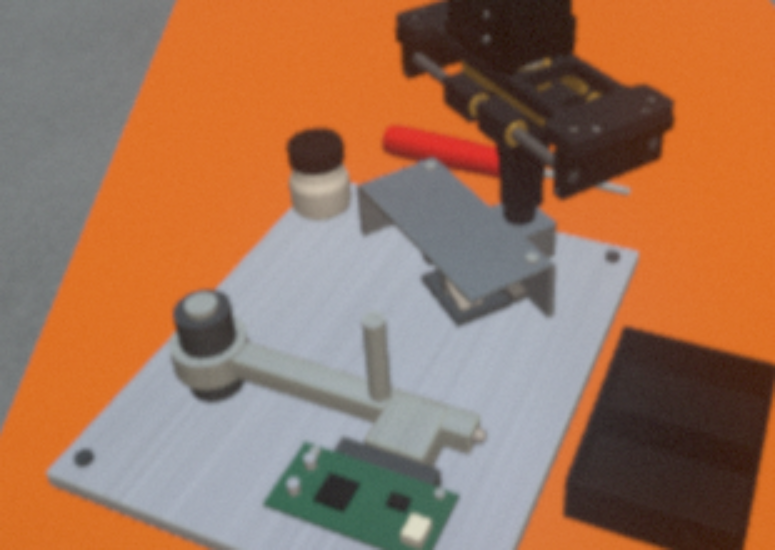

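The hammer has flown home: it lies at the anvil with the post at (375,320) in the crop. I lift off and check.

```bash

python3 -m jog '[[0,0,-0.5,0,0,0,-1],[0,0,-1,0,0,0,-1],[0,0,-1.5,0,0,0,-1],[0,0,-2,0,0,0,-1],[0,0,-2.5,0,0,0,-1],[0,0,-2.5,0,0,0,-1],[0,0,0,0,0,0,-1],[0,0,0,0,0,0,-1]]'
python3 - <<'E'
from h import *
c=r.camera("side");cv2.imwrite(f"pics/l_side.png",cv2.resize(c["frame"][150:370,90:400,::-1],None,fx=2.5,fy=2.5))
E
```

```text
time: 26.52
ee_pos: [0.625, 0.0309, 0.1375]
eef_rot: [0.968, 0.252, -0.0, 0.0]
ft_force: [-0.1, 1.0, 0.0]
width: 0.0007
```

View pics/l_side.png

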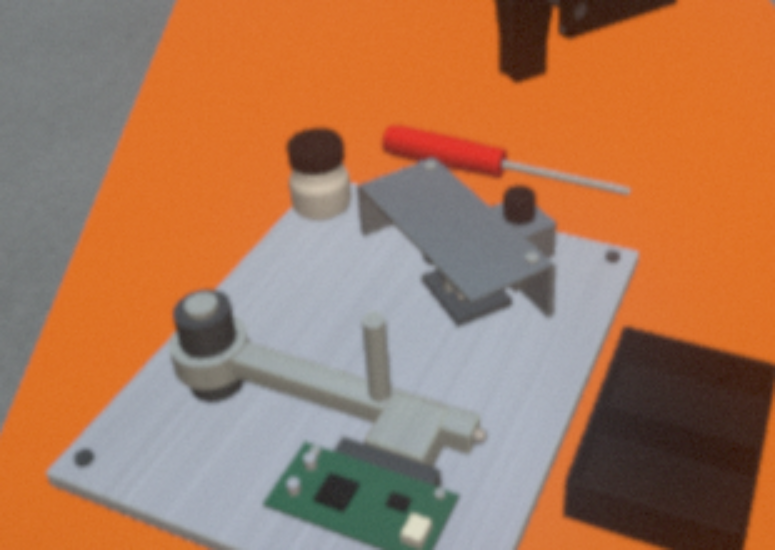

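The hammer is home at the anvil, the plunger has sprung up (518,205), and the jar, screwdriver and tray are where they were. The hand is clear, so I hand the job in.

```bash
python3 -c "from bench import r;print(r.close_job())"
```

```text
the job is handed in; nothing more can be done
None
```

The circuit board has had its shock, and I handed the job in after about 27 s of the 72 s allowed. `close_job` gives no verdict.

- **Cocking:** I pushed the post along its arc with the closed fingers until the sear caught at about 0.93 rad. The measured force peaked at about 14 N. When I backed off, the load fell to zero, and the picture showed the hammer staying back with the hand clear.
- **Release:** I pressed the trigger straight down about 10 mm, and the force read about 7 N at most. The next picture showed the hammer home at the anvil.
- **Last checks:** After lifting off, the plunger was back up and the force read about zero. In the side picture the jar, screwdriver and tray looked unmoved.
- **Disagreements:**
  - The fingertips stood about 20 mm higher than the TCP plus `r.tip_extent` implied. I found the plunger by sight and contact force instead.
  - The triangulated heights on the tester came out about 5 mm lower than the text says.
- **Not measured:** Forces were only read at the end of each move, so brief peaks in between were not recorded.

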